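# Part two nested rinse tins on the drip board

### The job

Two oblong steel rinse tins are draining mouth down on the sloping wooden drip board, the larger one stuck over the smaller. Draw the larger (outer) tin off and set it gently, mouth down, in the middle of the square marble tile, leaving the smaller tin standing where it is on the drip board. The small tin binds and comes along if the outer one is not pulled straight off, square to the slope; leave the jar, pliers and hammer alone.

Things in the scene. Friction and masses are not known exactly. Their poses are not given: they have to be found in the camera images.
- outer_tin: larger steel tin, open box mouth down over the inner tin: 106 (x) x 60 (y, grip across) x 61 mm high (z), walls and closed end 3 mm, 0.16 kg. Origin mid-mouth (rim plane); z out through the closed end at +61 mm, at first leaning 30 degrees like the drip board's z. Its closed end rests on the inner's, rim 12 mm off the board; 3 mm play each side of the inner, overlap 58 mm.
- inner_tin: smaller bright steel tin, mouth down inside the outer one, only its lowest 12 mm seen at first: 94 mm long (x) x 48 mm wide (y) x 70 mm high (z), about 0.20 kg, loose on the drip board. Origin in the middle of its open mouth, which lies on the drip board; z points out through the closed end.
- drip_board: fixed sloping wooden board on legs, 190 mm (x, up the slope) x 170 mm wide (y), sloping 30 degrees, low edge generally facing away from the robot (high edge nearer it), with a 7 mm high lip along the low edge. Origin in the middle of the board's top face; x points up the slope, y is level, z is square to the slope. The origin is 75 mm above the table.
- tile: fixed square marble tile lying flat on the table, 180 x 180 x 10 mm. Origin in the middle of its underside; the top face is at z = +10 mm.
- jar: bystander: white plastic jar with a blue band, 68 mm diameter, 95 mm high, standing; origin in the middle of its underside.
- pliers: bystander: pliers with blue handles lying flat, about 170 mm long; origin on the table under the pivot, jaws towards its x.
- hammer: bystander: small hammer lying flat, 220 mm long along its x; origin on the table under its middle.
There are look-alikes about, which are no part of the job. Leave any orange, purple or red look-alike of the outer_tin alone.

How it is judged:
By the outcome, as a careful person would: the job done as asked, in the order asked, and still so for the second after the job is handed in, with the robot touching nothing.
It also fails if it takes over 42 s, if anything falls off the work surface, if the arm or the gripper's body presses on something with over 40 N, if the wrist force passes 120 N, or if a joint passes its speed limit or range.

### The arm

A 6-joint arm with a two-finger parallel gripper is mounted at the origin on the work surface. World frame = base frame: x ahead of the robot, y to its left, z up, the work surface at z = 0. Lengths are in mm, angles in rad, forces in N, time in s.
With the tool pointing down it reaches from about 275 to 1000 mm from the base axis. Payload 8.4 kg.
Tool frame: the origin (TCP) lies between the finger pads; the fingertips stand 22 mm ahead of it and the grasp point (between the pads) lies 3 mm ahead of it; z points along the fingers, y is the line along which they close (so a half turn about z gives the same grasp; the last joint's range is limited). The gripper opens to 85 mm and grips with 20 to 120 N. Pads are 22 mm wide; open, the fingers measure 114 mm over their backs; the gripper's body (76 mm by 85 mm) begins 54 mm behind the grasp point. The pads swing forward as they close: fully open they stand 13 mm farther back than shut.
Start: joints at [-1.215, 0.353, 1.633, -0, 1.155, -0.002], TCP at [218.883, -585.422, 253.281] pointing down, gripper open.
Joint ranges: [-2.63, 2.63], [-0.92, 2.1], [0.06, 2.66], [-1.3, 4.44], [0, 2.69], [-3.02, 3.02]. Speed limits (rad/s): [2.22, 2.22, 2.79, 3.14, 3.14, 3.14].

### API

Orientations are given as [roll, pitch, yaw] about the fixed x, y, z axes, in that order (R = Rz(yaw) Ry(pitch) Rx(roll)).
In Python, from rig import r, grab_frame gives the robot as it stands.
- The arm moves only by the shell command python3 -m inch 'ROWS' [FORCE]. ROWS is JSON, a list of rows, each a list of 7 numbers: the turn, a rotation vector about the tool's x, y, z as a fraction of full scale, then the shift along the tool's x, y, z as a fraction of full scale, then the closure, from 0 (fully open) to 1 (shut). In form: [[rx, ry, rz, dx, dy, dz, fingers], ...]. A call has 1 to 8 rows; each row shifts and turns the commanded pose from where the row before left it, along the tool's axes as they then stand; what a row does not reach is not made up. Full scale, the value 1, is 2.5 cm for a shift and pi rad for a turn. A row lasts 1/12 s, in which the tool goes at most 41.7 mm and 7.16 degrees, less where a joint would pass 70% of its speed; a pose out of reach is approached as far as the arm can. A call with a number of a shift or a turn outside -1 to 1 is refused whole. A call with a gripper value outside its range is refused whole. The fingers move at their own pace and stop on an object; FORCE is the grip in N (left out, the last holds). Time passes only in rows, so rows that do not move let the fingers close. It gives the time, the measured TCP pose, the force, the opening and the grip force at its end, in the units of the state.
- r.sense(): the state, without advancing time (a new reading comes with each control period).
- grab_frame(name): name is "scene" or "top" or "wrist"; returns a dict with "pixels" (420x560x3 uint8, red, green, blue), "z_map" (420x560 float32, mm along the optical axis (not along the pixel's ray), 0 where there is no reading), "vertical_fov" (degrees; the focal length in pixels is half the picture's height over the tangent of half this angle, whatever the lens; pixels are square), "cx", "cy" (the principal point, pixels), "dist" ([k1, k2, p1, p2, k3] as OpenCV has them; the pictures are not rectified), "cam_to_world" (4x4, takes a point from camera to world coordinates). Camera axes: x right, y down, z forward; pixel columns grow to the right and rows downward; lengths in mm; the calibration is good to about 2 mm. A picture is of the moment at which its call begins.
- r.sign_off(): hands the job in; it is judged then, once.
The state is a dict: "clock": time; "qpos": joint angles; "qvel": joint speeds; "joint_efforts": joint torques, N m; "eef_pos": TCP position; "tcp_rot": TCP orientation; "contact_force": force on the tool from outside, world axes, zero at the start; "wrist_torque": the same for the moment, N m; "opening": opening from 0.0 (shut) to 1.0 (fully open); "grasp_force": force on a finger pad.
Only numpy, scipy, OpenCV 4.12 (cv2) and the standard library are available. Lean on these libraries where they do the work, as an engineer would, in place of code of your own. Each camera call takes 0.05 s, during which the arm holds its last target. There are 200 camera calls.

## Working session

There is one attempt and no reset: what is moved stays moved. The work goes in short steps, Python scripts to look and compute and a shell command to move; the robot and the scene stay as the last step left them, time stands still between calls to the robot, and variables do not carry over. Pictures are saved under pics/ and viewed, at most 10 in all, crops included, and the job is handed in when it is done.

```bash
mkdir -p pics; ls; cat > h.py <<'E'
import numpy as np, cv2
from rig import r, grab_frame
def K(f):
    fl=f["pixels"].shape[0]/2/np.tan(np.radians(f["vertical_fov"])/2)
    return np.array([[fl,0,f["cx"]],[0,fl,f["cy"]],[0,0,1.]])
def cloud(f):
    h,w=f["z_map"].shape
    uv=np.stack(np.meshgrid(np.arange(w),np.arange(h)),-1).reshape(-1,1,2).astype(np.float64)
    n=cv2.undistortPoints(uv,K(f),np.array(f["dist"],float)).reshape(-1,2)
    z=f["z_map"].reshape(-1,1).astype(float)
    p=np.hstack([n*z,z]); T=np.array(f["cam_to_world"])
    P=p@T[:3,:3].T+T[:3,3]; P[z[:,0]==0]=np.nan
    return P.reshape(h,w,3)
def save(f,n): cv2.imwrite(n,f["pixels"][:,:,::-1])
E
python3 - <<'E'
from h import *
fs={n:grab_frame(n) for n in("scene","top")}
im=[]
for n,f in fs.items():
    im.append(f["pixels"]); np.savez(n+".npz",P=cloud(f),rgb=f["pixels"]); print(n,np.round(f["cam_to_world"],2).tolist(),f["dist"], (f["z_map"]>0).mean())
    save(f,f"pics/{n}.png")
E
```

```text
pics
scene [[0.78, 0.5, -0.37, 1050.62], [0.62, -0.61, 0.49, -642.51], [0.01, -0.61, -0.79, 1110.21], [0.0, 0.0, 0.0, 1.0]] [0.0008112 0.        0.        0.        0.       ] 0.9959736394557823
top [[0.01, -0.99, 0.16, 343.52], [-1.0, -0.01, 0.02, -14.47], [-0.01, -0.16, -0.99, 1350.43], [0.0, 0.0, 0.0, 1.0]] [0.07080534 0.         0.         0.         0.        ] 0.9959906462585034
```

View pics/scene.png

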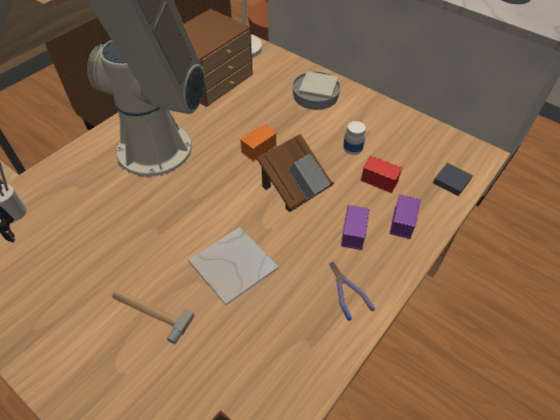

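View pics/top.png

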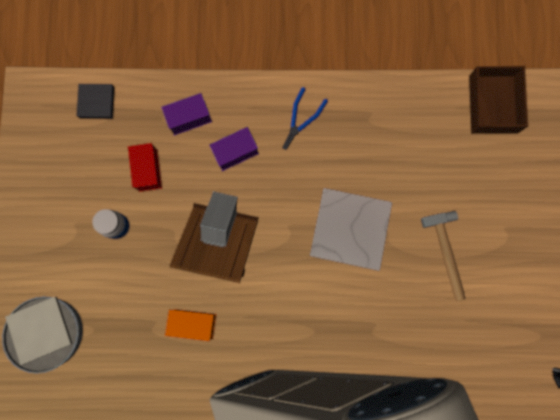

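The scene view shows the drip board at about (295,172) with the grey tin at (309,177), and the tile at (233,264). In the top view the board is at (215,242), the tin at (220,218) and the tile at (351,228). The look-alikes are orange, red and purple. Next I'll measure the board and the tin from depth.

```bash
python3 - <<'E'
from h import *
S=[np.load(n+".npz") for n in("scene","top")]
P=S[1]["P"]; 
for u,v in((215,262),(185,255),(220,201),(218,230),(351,228),(300,150)): print((u,v),np.round(P[v,u]),S[1]["rgb"][v,u])
c0=P[242,215]; print(c0)
A=[]
for s in S:
    p=s["P"].reshape(-1,3); hsv=cv2.cvtColor(s["rgb"],cv2.COLOR_RGB2HSV).reshape(-1,3).astype(int)
    m=(np.linalg.norm(p[:,:2]-c0[:2],axis=1)<170)&(p[:,2]>22)&(p[:,2]<230)
    A.append((p[m],hsv[m]))
    tin=hsv[m][:,1]<90
    q=p[m]; b=q[(~tin)]
    # ransac plane of slope 30
    rng=np.random.default_rng(0)
    def plane(q,nref=None):
        best=None;bn=-1
        for _ in range(800):
            a=q[rng.choice(len(q),3,False)]; n=np.cross(a[1]-a[0],a[2]-a[0]); l=np.linalg.norm(n)
            if l<50: continue
            n/=l; n*=np.sign(n[2])
            if n[2]<.8 or n[2]>.92: continue
            k=np.abs((q-a[0])@n)<2.5
            if k.sum()>bn: bn=k.sum();best=k
        q=q[best]; c=q.mean(0); n=np.linalg.svd(q-c)[2][2]; n*=np.sign(n[2]); return c,n,q
    for nm,qq in(("board",b),("tin",q[tin])):
        c,n,i=plane(qq); h=np.array([n[0],n[1]]); 
        rect=cv2.minAreaRect((lambda X,Y:np.float32(np.c_[(i-c)@X,(i-c)@Y]))(*(lambda Y:(np.cross(Y,n),Y))(np.cross([0,0,1],n)/np.linalg.norm(np.cross([0,0,1],n)))))
        Y=np.cross([0,0,1],n);Y/=np.linalg.norm(Y);X=np.cross(Y,n)
        print(nm,len(qq),len(i),"c",c.round(1),"n",n.round(3),"tilt",np.degrees(np.arccos(n[2])).round(1),"azim",np.degrees(np.arctan2(n[1],n[0])).round(1),"rect",np.round(rect[0],1),np.round(rect[1],1),round(rect[2],1),"ctr",(c+rect[0][0]*X+rect[0][1]*Y).round(1),"X",X.round(3),"Y",Y.round(3))
for s in S:
    p=s["P"].reshape(-1,3); hsv=cv2.cvtColor(s["rgb"],cv2.COLOR_RGB2HSV).reshape(-1,3).astype(int)
    t0=P[228,351]; k=(np.linalg.norm(p[:,:2]-t0[:2],axis=1)<150)&(hsv[:,1]<70)&(p[:,2]<25)
    img=np.zeros(s["rgb"].shape[:2],np.uint8); img.reshape(-1)[k]=255
    n,l,st,_=cv2.connectedComponentsWithStats(img); j=1+st[1:,4].argmax()
    q=p[(l==j).reshape(-1)]
    print("tile",cv2.minAreaRect(np.float32(q[:,:2])),np.median(q[:,2]))
E
```

```text
(215, 262) [420. 158. 107.] [80 49 23]
(185, 255) [436. 229. 107.] [65 39 21]
(220, 201) [567. 151. 106.] [85 85 79]
(218, 230) [492. 149. 142.] [94 95 90]
(351, 228) [ 516. -174.   14.] [124 114 108]
(300, 150) [723. -43.   6.] [158 115  74]
[468.64927461 160.88540061  98.12162331]
board 2183 1235 c [450.3 151.5  87.8] n [ 0.49  -0.103  0.866] tilt 30.0 azim -11.9 rect [24.9 17.4] [174.2 189.4] 90.0 ctr [475.  164.1  75.4] X [ 0.847 -0.178 -0.5  ] Y [ 0.206  0.979 -0.   ]
tin 1089 495 c [541.5 152.6 121. ] n [ 0.494 -0.076  0.866] tilt 30.0 azim -8.7 rect [ 0.8 -0.4] [ 65.1 108.4] 87.5 ctr [542.1 152.  120.6] X [ 0.856 -0.132 -0.5  ] Y [ 0.152  0.988 -0.   ]
board 3706 2533 c [455.1 163.9  86.6] n [ 0.489 -0.108  0.865] tilt 30.1 azim -12.4 rect [20.5  3.3] [189.3 170.1] 0.7 ctr [473.2 163.3  76.3] X [ 0.845 -0.186 -0.501] Y [ 0.215  0.977 -0.   ]
tin 1493 770 c [539.5 150.2 121.5] n [ 0.487 -0.1    0.868] tilt 29.8 azim -11.6 rect [2.9 0.6] [ 62.8 109.9] 89.3 ctr [542.1 150.3 120.1] X [ 0.85  -0.175 -0.497] Y [ 0.202  0.979 -0.   ]
tile ((513.6303100585938, -171.6151580810547), (180.85353088378906, 188.673095703125), 78.50814819335938) 10.325714987332276
tile ((516.365966796875, -175.2756805419922), (181.1429901123047, 179.6422576904297), 78.6339111328125) 10.124622991907017
```

Both views agree: board slope is 30°, azimuth is −12°, and the closed end sits 73 mm off the board, as expected. I'll add a helper that turns a target pose into tool-frame rows.

```bash
cat >> h.py <<'E'
from scipy.spatial.transform import Rotation as Ro
def go(target,Rt=None):
    """print turn (fractions, total) and shift (rows of 25 mm) in the present tool axes"""
    s=r.sense(); R=Ro.from_euler("xyz",s["tcp_rot"]); p=np.array(s["eef_pos"])
    print("clock",round(s["clock"],2),"p",p.round(1),"rpy",np.round(s["tcp_rot"],3),"F",np.round(s["contact_force"],1),"open",s["opening"],s["grasp_force"])
    if target is not None:
        print(" shift/25 tool",(R.inv().apply(np.array(target)-p)/25).round(3))
        if Rt is not None: print(" shift/25 in target axes",(Rt.inv().apply(np.array(target)-p)/25).round(3))
    if Rt is not None: print(" turn/pi",((R.inv()*Rt).as_rotvec()/np.pi).round(4))
def tilt(az,tl=30,flip=1,yaw=0):
    a=np.radians(az);t=np.radians(tl)
    n=np.array([np.sin(t)*np.cos(a),np.sin(t)*np.sin(a),np.cos(t)]); Y=np.array([-np.sin(a),np.cos(a),0])*flip
    return n,Ro.from_matrix(np.c_[np.cross(Y,-n),Y,-n])*Ro.from_euler("z",yaw,degrees=True)
E
python3 - <<'E'
from h import *
top=np.array([542.1,151.1,120.4])
print(r.sense())
for fl in(1,-1):
    n,R=tilt(-12,flip=fl); go(top+n*120,R)
E
```

```text
{'clock': 0.1, 'qpos': array([-1.21538672e+00,  3.53584791e-01,  1.63405711e+00,  2.96809149e-05,
        1.15520291e+00, -2.44510632e-03]), 'qvel': array([-0.00012927, -0.00132194, -0.00033095, -0.00071565, -0.00044435,
       -0.00115367]), 'joint_efforts': array([ 8.85851859e-04, -6.06360483e+01, -3.42825723e+01,  3.01275122e-05,
        3.96266652e-03,  1.66266318e-06]), 'eef_pos': array([ 218.75871481, -585.0386298 ,  252.63418736]), 'tcp_rot': array([-3.14034056e+00, -3.02009410e-05,  3.57842697e-01]), 'contact_force': array([ 0.62912657,  0.49977189, -0.83562997]), 'wrist_torque': array([ 0.05179827, -0.09217764, -0.02357089]), 'grasp_force': 0.0, 'opening': 0.9983315908460061}
clock 0.1 p [ 218.8 -585.   252.6] rpy [-3.14  -0.     0.358] F [ 0.6  0.5 -0.8] open 0.9983315908460061 0.0
 shift/25 tool [ 24.452 -21.759   1.16 ]
 shift/25 in target axes [-8.299 31.491 -3.484]
 turn/pi [ 0.213   0.0616 -0.7953]
clock 0.1 p [ 218.8 -585.   252.6] rpy [-3.14  -0.     0.358] F [ 0.6  0.5 -0.8] open 0.9983315908460061 0.0
 shift/25 tool [ 24.452 -21.759   1.16 ]
 shift/25 in target axes [  8.299 -31.491  -3.484]
 turn/pi [ 0.0469 -0.162   0.1765]
```

```bash
M=[1,1]; python3 -m inch '[[0,0,0,1,-0.89,0.04,0],[0,0,0,1,-0.89,0.04,0],[0,0,0,1,-0.89,0.04,0],[0,0,0,1,-0.89,0.04,0],[0,0,0,1,-0.89,0.04,0],[0,0,0,1,-0.89,0.04,0],[0,0,0,1,-0.89,0.04,0],[0,0,0,1,-0.89,0.04,0]]' 50
python3 -m inch '[[0,0,0,1,-0.89,0.04,0],[0,0,0,1,-0.89,0.04,0],[0,0,0,1,-0.89,0.04,0],[0,0,0,1,-0.89,0.04,0],[0,0,0,1,-0.89,0.04,0],[0,0,0,1,-0.89,0.04,0],[0,0,0,1,-0.89,0.04,0],[0,0,0,1,-0.89,0.04,0]]'
python3 -m inch '[[0,0,0,1,-0.89,0.04,0],[0,0,0,1,-0.89,0.04,0],[0,0,0,1,-0.89,0.04,0],[0,0,0,1,-0.89,0.04,0],[0,0,0,1,-0.89,0.04,0],[0,0,0,1,-0.89,0.04,0],[0,0,0,1,-0.89,0.04,0],[0,0,0,1,-0.89,0.04,0]]'
python3 -m inch '[[0.0067,-0.0231,0.0252,0,0,0,0],[0.0067,-0.0231,0.0252,0,0,0,0],[0.0067,-0.0231,0.0252,0,0,0,0],[0.0067,-0.0231,0.0252,0,0,0,0],[0.0067,-0.0231,0.0252,0,0,0,0],[0.0067,-0.0231,0.0252,0,0,0,0],[0.0067,-0.0231,0.0252,0,0,0,0],[0,0,0,0,0,0,0]]'
python3 - <<'E'
from h import *
n,R=tilt(-12,flip=-1); go(np.array([542.1,151.1,120.4])+n*120,R); print(r.sense()["qpos"].round(2))
E
```

```text
clock: 0.77
eef_pos: [344.2, -347.0, 245.1]
tcp_rot: [-3.141, 0.0, 0.358]
contact_force: [0.2, -0.3, -0.3]
opening: 0.998
grasp_force: 0.0
clock: 1.43
eef_pos: [469.2, -110.2, 237.1]
tcp_rot: [-3.141, 0.0, 0.358]
contact_force: [0.8, -0.9, 0.1]
opening: 0.998
grasp_force: 0.0
clock: 2.1
eef_pos: [594.2, 126.5, 228.9]
tcp_rot: [-3.142, 0.001, 0.358]
contact_force: [1.1, -0.7, -0.8]
opening: 1.001
grasp_force: 0.0
clock: 2.77
eef_pos: [594.2, 124.0, 227.1]
tcp_rot: [3.138, 0.528, -0.216]
contact_force: [-0.4, 0.4, -0.5]
opening: 1.001
grasp_force: 0.0
clock 2.77 p [594.2 124.  227.1] rpy [ 3.138  0.528 -0.216] F [-0.4  0.4 -0.5] open 1.0007713432078247 0.0
 shift/25 tool [ 0.17  -0.63   0.027]
 shift/25 in target axes [ 0.173 -0.629  0.028]
 turn/pi [ 0.0001  0.0013 -0.0017]
[0.12 0.62 1.37 0.16 1.66 1.88]
```

Now correct and take a close look with the wrist camera.

```bash
python3 -m inch '[[0,0.0013,-0.0017,0.17,-0.63,0.03,0],[0,0,0,0,0,0,0]]'
python3 - <<'E'
from h import *
f=grab_frame("wrist"); save(f,"pics/w1.png"); P=cloud(f); np.savez("w1.npz",P=P,rgb=f["pixels"])
n,R=tilt(-12,flip=-1); go(None,R)
top=np.array([542.1,151.1,120.4]); Y=np.array([-np.sin(np.radians(-12)),np.cos(np.radians(-12)),0]);X=np.cross(Y,n)
q=P.reshape(-1,3)-top; h=q@n; k=(np.abs(h)<5)&(np.abs(q@X)<75)&(np.abs(q@Y)<50)
q=q[k]; c=q.mean(0); m=np.linalg.svd(q-c)[2][2]; m*=np.sign(m[2])
print(k.sum(),"h",(q@n).mean(),"n",m.round(3),"az",np.degrees(np.arctan2(m[1],m[0])),"tilt",np.degrees(np.arccos(m[2])))
rc=cv2.minAreaRect(np.float32(np.c_[q@X,q@Y])); print(rc, "ctr", top+rc[0][0]*X+rc[0][1]*Y)
E
```

```text
clock: 2.93
eef_pos: [600.9, 141.6, 225.8]
tcp_rot: [-3.137, 0.516, -0.2]
contact_force: [-0.3, 0.7, 0.3]
opening: 0.999
grasp_force: 0.0
clock 2.98 p [600.4 140.9 226.3] rpy [-3.138  0.516 -0.2  ] F [-0.1  0.2  0. ] open 0.9968639935960688 0.0
 turn/pi [ 0.0004 -0.0024  0.0027]
13742 h -0.8931430497090281 n [ 0.489 -0.106  0.866] az -12.272377847331791 tilt 30.006554030981615
((0.9737777709960938, -2.26568603515625), (63.360572814941406, 109.43609619140625), 89.90837860107422) ctr [542.45382519 148.70848933 119.91311111]
```

View pics/w1.png

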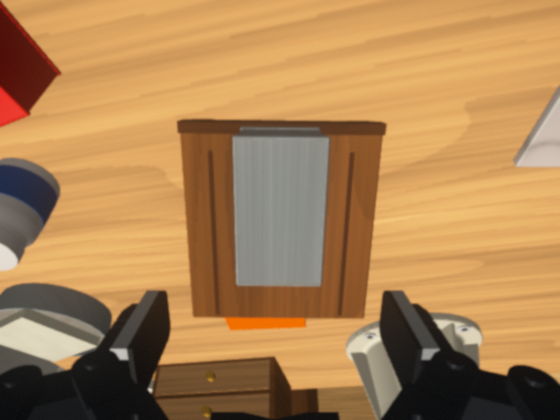

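The wrist view shows the tin's closed end centred at about (280,208), square to the board and standing close to the lip, with the board clear on both sides. The depth fit gives a centre of (542.4, 149, 120). I'll align over it.

```bash
python3 - <<'E'
from h import *
n,R=tilt(-12.2,flip=-1); t=np.array([542.4,149.2,120.]); go(t+n*40,R); 
E
```

```text
clock 2.98 p [600.4 140.9 226.3] rpy [-3.138  0.516 -0.2  ] F [-0.1  0.2  0. ] open 0.9968639935960688 0.0
 shift/25 tool [0.075 0.157 3.251]
 shift/25 in target axes [0.101 0.166 3.25 ]
 turn/pi [ 0.001  -0.0024  0.0037]
```

```bash
python3 -m inch '[[0.001,-0.0024,0.0037,0.1,0.16,0.65,0],[0,0,0,0,0,0.65,0],[0,0,0,0,0,0.65,0],[0,0,0,0,0,0.65,0],[0,0,0,0,0,0.65,0],[0,0,0,0,0,0,0],[0,0,0,0,0,0,0]]' 
python3 - <<'E'
from h import *
f=grab_frame("wrist"); save(f,"pics/w2.png"); P=cloud(f)
n,R=tilt(-12.2,flip=-1); t=np.array([542.4,149.2,120.]); go(t-22*n,R)
a=np.radians(-12.2);Y=np.array([-np.sin(a),np.cos(a),0]);X=np.cross(Y,n)
q=P.reshape(-1,3)-t; k=(np.abs(q@n)<3)&(np.abs(q@X)<75)&(np.abs(q@Y)<50); q=q[k]
rc=cv2.minAreaRect(np.float32(np.c_[q@X,q@Y])); print(k.sum(),(q@n).mean(),rc,t+rc[0][0]*X+rc[0][1]*Y)
E
```

```text
clock: 3.57
eef_pos: [561.4, 144.1, 155.4]
tcp_rot: [3.14, 0.525, -0.215]
contact_force: [-0.2, 0.2, 0.8]
opening: 0.999
grasp_force: 0.0
clock 3.62 p [562.3 144.1 156. ] rpy [ 3.141  0.524 -0.215] F [ 0.5 -0.5 -0.4] open 1.0034686431661748 0.0
 shift/25 tool [ 0.01  -0.029  2.536]
 shift/25 in target axes [ 0.009 -0.031  2.536]
 turn/pi [-0.0002  0.0001 -0.0006]
26507 -0.8528089350984572 ((0.17090988159179688, -0.4396991729736328), (109.70921325683594, 63.347076416015625), 0.01494209747761488) [542.45175024 148.73895237 119.91454506]
```

View pics/w2.png

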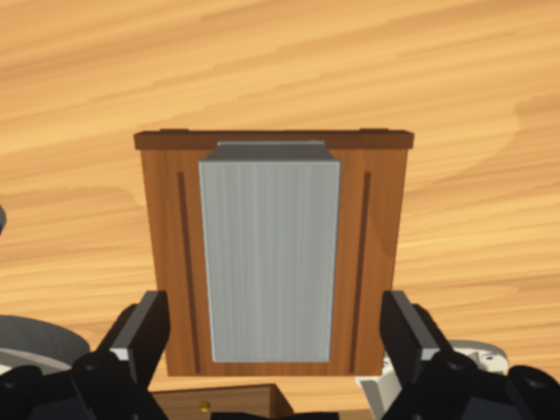

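Tin top spans columns 205–335 and the fingers' inner edges are at 168 and 382, so the tin is within about 2 mm of centred. Descend, then check the gaps.

```bash
python3 -m inch '[[0,0,0,0,0,0.5,0],[0,0,0,0,0,0.5,0],[0,0,0,0,0,0.5,0],[0,0,0,0,0,0.5,0],[0,0,0,0,0,0.5,0],[0,0,0,0,0,0,0],[0,0,0,0,0,0,0]]' 
python3 - <<'E'
from h import *
f=grab_frame("wrist"); save(f,"pics/w3.png"); P=cloud(f)
n,R=tilt(-12.2,flip=-1); t=np.array([542.4,149.2,120.]); go(t-22*n,R)
a=np.radians(-12.2);Y=np.array([-np.sin(a),np.cos(a),0]);X=np.cross(Y,n)
q=P.reshape(-1,3)-t; k=(np.abs(q@n)<3)&(np.abs(q@X)<75)&(np.abs(q@Y)<36); 
print(np.percentile(q[k]@Y,[.5,50,99.5]).round(1), "tcp Y",(r.sense()["eef_pos"]-t)@Y)
hgt=q@n; 
for lo,hi in((-40,-5),(5,20)):
  for s in(1,-1):
    y=s*(q@Y); k=(hgt>lo)&(hgt<hi)&(y>33)&(y<70)&(np.abs(q@X)<25)
    print((lo,hi),s,k.sum(),np.percentile(y[k],[1,5,50]).round(1) if k.any() else 0)
E
```

```text
clock: 4.2
eef_pos: [530.5, 150.5, 100.0]
tcp_rot: [3.139, 0.527, -0.217]
contact_force: [-0.6, 0.7, -0.5]
opening: 0.997
grasp_force: 0.0
clock 4.25 p [531.3 150.6 100.7] rpy [ 3.14   0.526 -0.217] F [ 0.2 -0.1  0.4] open 0.9995988268623197 0.0
 shift/25 tool [-0.001 -0.04  -0.013]
 shift/25 in target axes [-0.001 -0.04  -0.013]
 turn/pi [-0.0002  0.0007 -0.0011]
[-31.5  -0.5  30.5] tcp Y -1.0097775509380527
(-40, -5) 1 2340 [39.6 39.8 40.3]
(-40, -5) -1 2502 [45.1 45.2 45.7]
(5, 20) 1 3540 [35.9 38.9 50.1]
(5, 20) -1 3349 [41.4 44.2 55.1]
```

View pics/w3.png

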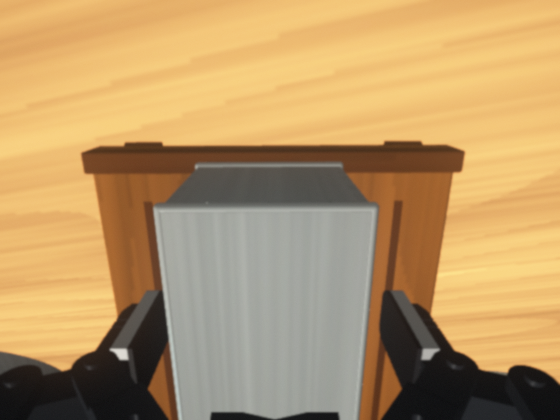

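Gaps measured in the same frame are about 9.5 and 14 mm, so I'll shift 2.2 mm toward +Y (tool −y), then close.

```bash
python3 -m inch '[[0,0,-0.001,0,-0.09,0,0],[0,0,0,0,0,0,0],[0,0,0,0,0,0,0.25],[0,0,0,0,0,0,0.25],[0,0,0,0,0,0,0.3],[0,0,0,0,0,0,0.35],[0,0,0,0,0,0,0.4],[0,0,0,0,0,0,0.5]]' 50
python3 -m inch '[[0,0,0,0,0,0,1],[0,0,0,0,0,0,1],[0,0,0,0,0,0,1],[0,0,0,0,0,0,1],[0,0,0,0,0,0,1]]' 50
python3 - <<'E'
from h import *
n,R=tilt(-12.2,flip=-1); go(None,R)
E
```

```text
clock: 4.92
eef_pos: [532.2, 152.7, 101.2]
tcp_rot: [-3.141, 0.525, -0.213]
contact_force: [2.8, -1.3, 4.7]
opening: 0.69
grasp_force: 54.2
clock: 5.33
eef_pos: [532.2, 152.7, 101.2]
tcp_rot: [-3.141, 0.525, -0.213]
contact_force: [1.7, -1.2, 5.8]
opening: 0.697
grasp_force: 54.2
clock 5.33 p [532.2 152.7 101.2] rpy [-3.141  0.525 -0.213] F [ 1.7 -1.2  5.8] open 0.6970674796823974 54.243470281362534
 turn/pi [-0.0003  0.0003 -0.0001]
```

```bash
python3 -m inch '[[0,0,0,0,0,-0.04,1],[0,0,0,0,0,-0.08,1],[0,0,0,0,0,-0.08,1],[0,0,0,0,0,-0.1,1],[0,0,0,0,0,-0.1,1],[0,0,0,0,0,-0.1,1],[0,0,0,0,0,-0.1,1],[0,0,0,0,0,0,1]]' 
python3 - <<'E'
from h import *
f=grab_frame("wrist"); save(f,"pics/w4.png")
f=grab_frame("scene"); cv2.imwrite("pics/s4.png",cv2.resize(f["pixels"][110:230,220:380,::-1],None,fx=4,fy=4))
n,R=tilt(-12.2,flip=-1); go([532.2,152.7,101.2],R)
E
```

```text
clock: 6.0
eef_pos: [539.7, 151.1, 114.3]
tcp_rot: [-3.141, 0.525, -0.213]
contact_force: [-0.5, -0.1, -1.3]
opening: 0.694
grasp_force: 53.9
clock 6.1 p [539.3 151.1 113.9] rpy [-3.141  0.525 -0.213] F [ 1.1  0.2 -1.5] open 0.6986594004058748 53.8925801217556
 shift/25 tool [ 0.004 -0.002  0.585]
 shift/25 in target axes [ 0.004 -0.003  0.585]
 turn/pi [-0.0003  0.0005 -0.0001]
```

View pics/w4.png

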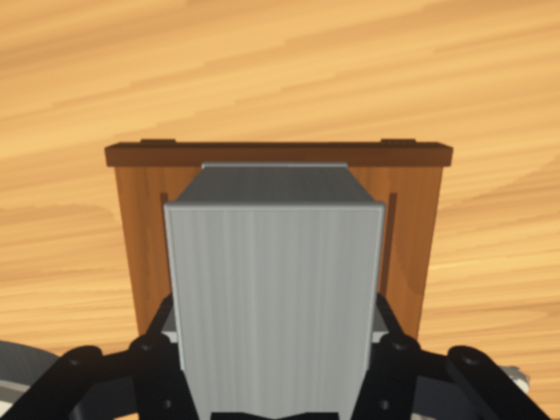

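The outer tin is held square between the fingers and is rising. The added force of 1.5 N matches its weight alone, so the inner tin is staying put. Continue the straight pull.

```bash
python3 -m inch '[[0,0,0,0,0,-0.12,1],[0,0,0,0,0,-0.16,1],[0,0,0,0,0,-0.2,1],[0,0,0,0,0,-0.2,1],[0,0,0,0,0,-0.2,1],[0,0,0,0,0,-0.2,1],[0,0,0,0,0,-0.2,1],[0,0,0,0,0,-0.2,1]]' 
python3 -m inch '[[0,0,0,0,0,-0.2,1],[0,0,0,0,0,-0.2,1],[0,0,0,0,0,-0.2,1],[0,0,0,0,0,-0.3,1],[0,0,0,0,0,-0.4,1],[0,0,0,0,0,-0.5,1],[0,0,0,0,0,-0.5,1],[0,0,0,0,0,-0.4,1]]' 
python3 - <<'E'
from h import *
f=grab_frame("scene"); cv2.imwrite("pics/s5.png",cv2.resize(f["pixels"][80:240,200:400,::-1],None,fx=4,fy=3.75))
n,R=tilt(-12.2,flip=-1); go([532.2,152.7,101.2],R)
E
```

```text
clock: 6.77
eef_pos: [557.6, 147.1, 146.3]
tcp_rot: [-3.141, 0.525, -0.213]
contact_force: [-0.8, 0.2, -1.9]
opening: 0.697
grasp_force: 53.9
clock: 7.43
eef_pos: [591.6, 139.8, 206.0]
tcp_rot: [-3.14, 0.524, -0.213]
contact_force: [0.7, 0.8, -1.1]
opening: 0.691
grasp_force: 53.9
clock 7.48 p [592.9 139.7 207.4] rpy [-3.139  0.522 -0.213] F [ 1.2 -0.1  0.5] open 0.6970799117535244 53.922940492630005
 shift/25 tool [-0.036  0.016  4.918]
 shift/25 in target axes [-0.026  0.005  4.918]
 turn/pi [-0.0007 -0.0006  0.    ]
```

View pics/s5.png

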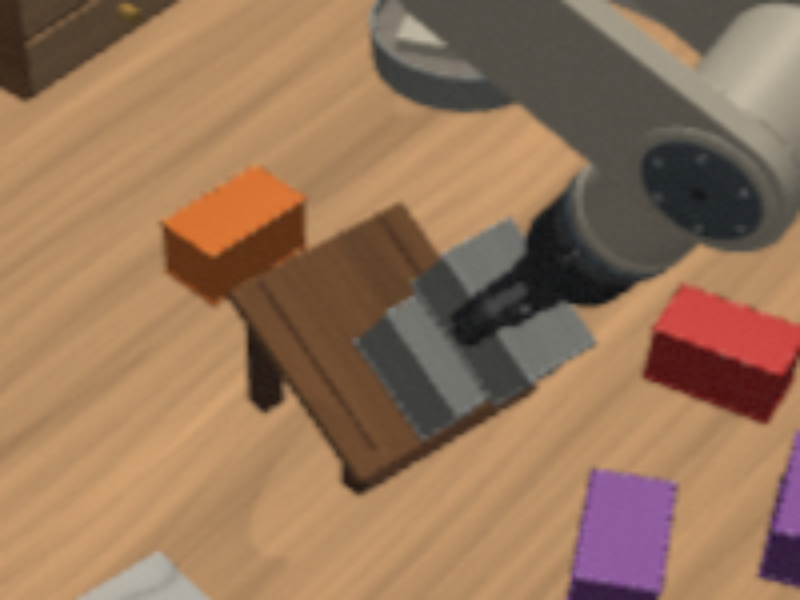

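The inner tin still stands on the board at crop position (450,370), and the outer tin is clear above it. Next: turn upright and carry it to the tile.

```bash
python3 - <<'E'
from h import *
n,R=tilt(-12.2,0,flip=-1); go([516,-175,200],R)
E
```

```text
clock 7.48 p [592.9 139.7 207.4] rpy [-3.139  0.522 -0.213] F [ 1.2 -0.1  0.5] open 0.6970799117535244 53.922940492630005
 shift/25 tool [-0.153 12.955  0.399]
 shift/25 in target axes [-0.345 12.954  0.294]
 turn/pi [-0.0007  0.166  -0.0002]
```

```bash
python3 -m inch '[[0,0,0,0,0.2,0,1],[0,0,0,0,0.4,0,1],[0,0,0,0,0.6,0,1],[0,0,0,0,0.8,0,1],[0,0,0,0,0.8,0,1],[0,0,0,0,0.8,0,1],[0,0,0,0,0.8,0,1],[0,0,0,0,0.8,0,1]]' 
python3 -m inch '[[0,0.016,0,0,0.8,0,1],[0,0.025,0,0,0.8,0,1],[0,0.025,0,0,0.8,0,1],[0,0.025,0,0,0.8,0,1],[0,0.025,0,0,0.8,0,1],[0,0.025,0,0,0.8,0,1],[0,0.025,0,0,0.8,0,1],[0,0,0,0,0.8,0,1]]' 
python3 -m inch '[[0,0,0,0,0.6,0,1],[0,0,0,0,0.4,0,1],[0,0,0,0,0.2,0,1],[0,0,0,0,0,0,1],[0,0,0,0,0,0,1]]'
python3 - <<'E'
from h import *
n,R=tilt(-12.2,0,flip=-1); go([516,-175,100],R)
f=grab_frame("wrist"); P=cloud(f); p=P.reshape(-1,3)
hsv=cv2.cvtColor(f["pixels"],cv2.COLOR_RGB2HSV).reshape(-1,3).astype(int)
k=(hsv[:,1]<70)&(p[:,2]<16)&(p[:,2]>5)&(np.abs(p[:,0]-516)<140)&(np.abs(p[:,1]+175)<140)
print(k.sum(),cv2.minAreaRect(np.float32(p[k][:,:2])))
save(f,"pics/w6.png")
E
```

```text
clock: 8.15
eef_pos: [561.4, 10.7, 203.6]
tcp_rot: [3.142, 0.527, -0.214]
contact_force: [0.3, -0.1, -0.3]
opening: 0.7
grasp_force: 54.0
clock: 8.82
eef_pos: [525.1, -144.6, 203.7]
tcp_rot: [3.141, 0.002, -0.214]
contact_force: [0.5, 0.4, -2.2]
opening: 0.698
grasp_force: 54.1
clock: 9.23
eef_pos: [522.3, -172.7, 203.7]
tcp_rot: [-3.141, 0.005, -0.214]
contact_force: [-0.4, 0.6, -1.0]
opening: 0.698
grasp_force: 54.1
clock 9.23 p [ 522.3 -172.7  203.7] rpy [-3.141  0.005 -0.214] F [-0.4  0.6 -1. ] open 0.6976906411721395 54.100942611694336
 shift/25 tool [-0.207  0.146  4.15 ]
 shift/25 in target axes [-0.227  0.142  4.149]
 turn/pi [-0.0002  0.0015 -0.0004]
17256 ((557.150146484375, -184.02223205566406), (179.43775939941406, 94.46932983398438), 77.77993774414062)
```

View pics/w6.png

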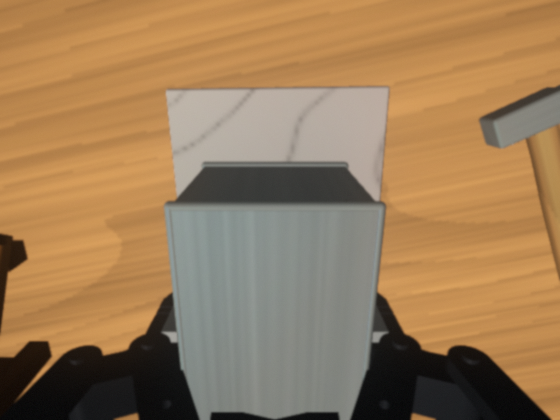

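The tile's far edge runs from (167,90) to (389,88), square with the tin. It extrapolates to a tile centre of (515,−175), matching the earlier measurement. Descend, slowing near contact.

```bash
python3 -m inch '[[0,0.0015,0,-0.22,0.14,0.3,1],[0,0,0,0,0,0.6,1],[0,0,0,0,0,0.8,1],[0,0,0,0,0,0.8,1],[0,0,0,0,0,0.8,1],[0,0,0,0,0,0.8,1],[0,0,0,0,0,0.6,1],[0,0,0,0,0,0.5,1]]' 
python3 -m inch '[[0,0,0,0,0,0.3,1],[0,0,0,0,0,0.2,1],[0,0,0,0,0,0.1,1],[0,0,0,0,0,0,1],[0,0,0,0,0,0,1]]'
python3 - <<'E'
from h import *
n,R=tilt(-12.2,0,flip=-1); go([516,-175,50],R)
E
```

```text
clock: 9.95
eef_pos: [515.4, -174.1, 72.1]
tcp_rot: [-3.141, 0.001, -0.212]
contact_force: [0.5, -0.4, -1.7]
opening: 0.697
grasp_force: 54.1
clock: 10.37
eef_pos: [516.9, -175.0, 59.5]
tcp_rot: [-3.141, -0.002, -0.213]
contact_force: [0.8, 0.1, -1.5]
opening: 0.698
grasp_force: 54.1
clock 10.37 p [ 516.9 -175.    59.5] rpy [-3.141e+00 -2.000e-03 -2.130e-01] F [ 0.8  0.1 -1.5] open 0.6978694773097609 54.121316224336624
 shift/25 tool [-0.034  0.007  0.381]
 shift/25 in target axes [-0.034  0.007  0.381]
 turn/pi [-0.0001 -0.0005 -0.0002]
```

```bash
python3 -m inch '[[0,0,0,0,0,0.06,1],[0,0,0,0,0,0.06,1],[0,0,0,0,0,0.06,1],[0,0,0,0,0,0.06,1],[0,0,0,0,0,0.04,1],[0,0,0,0,0,0.0,1],[0,0,0,0,0,0,1]]' 
python3 -m inch '[[0,0,0,0,0,0.03,1],[0,0,0,0,0,0.0,1],[0,0,0,0,0,0,1]]'
```

```text
clock: 10.95
eef_pos: [516.5, -175.0, 52.0]
tcp_rot: [-3.141, -0.001, -0.214]
contact_force: [-0.1, -0.1, -1.5]
opening: 0.697
grasp_force: 54.1
clock: 11.2
eef_pos: [516.5, -175.0, 51.3]
tcp_rot: [-3.141, -0.001, -0.214]
contact_force: [0.2, 0.4, -0.8]
opening: 0.702
grasp_force: 54.1
```

```bash
python3 -m inch '[[0,0,0,0,0,0.03,1],[0,0,0,0,0,0.0,1],[0,0,0,0,0,0,1]]' 
python3 -m inch '[[0,0,0,0,0,0.03,1],[0,0,0,0,0,0.0,1],[0,0,0,0,0,0,1]]'
```

```text
clock: 11.45
eef_pos: [516.5, -174.9, 50.5]
tcp_rot: [-3.141, -0.001, -0.214]
contact_force: [-0.5, -1.1, -1.6]
opening: 0.698
grasp_force: 54.1
clock: 11.7
eef_pos: [516.6, -175.0, 50.0]
tcp_rot: [-3.141, -0.001, -0.214]
contact_force: [-0.6, 0.7, 2.7]
opening: 0.697
grasp_force: 54.6
```

Contact at 50 mm, as predicted: the force went from −1.6 to +2.7 N. Release and withdraw.

```bash
python3 -m inch '[[0,0,0,0,0,0,0.28],[0,0,0,0,0,0,0.25],[0,0,0,0,0,0,0.2],[0,0,0,0,0,0,0.1],[0,0,0,0,0,0,0],[0,0,0,0,0,0,0],[0,0,0,0,0,0,0],[0,0,0,0,0,0,0]]' 
python3 -m inch '[[0,0,0,0,0,-0.1,0],[0,0,0,0,0,-0.3,0],[0,0,0,0,0,-0.5,0],[0,0,0,0,0,-0.8,0],[0,0,0,0,0,-0.8,0],[0,0,0,0,0,-0.8,0],[0,0,0,0,0,-0.8,0],[0,0,0,0,0,-0.8,0]]'
python3 -m inch '[[0,0,0,0,0,-0.8,0],[0,0,0,0,0,-0.8,0],[0,0,0,-0.5,0,-0.8,0],[0,0,0,-0.8,0,-0.8,0],[0,0,0,-0.8,0,-0.8,0],[0,0,0,-0.8,0,-0.4,0],[0,0,0,-0.4,0,0,0],[0,0,0,0,0,0,0]]'
python3 - <<'E'
from h import *
go(None); f=grab_frame("scene"); save(f,"pics/s7.png"); P=cloud(f).reshape(-1,3)
k=(np.abs(P[:,0]-516)<80)&(np.abs(P[:,1]+175)<80)&(P[:,2]>66)&(P[:,2]<77)
print(k.sum(),cv2.minAreaRect(np.float32(P[k][:,:2])) if k.sum() else 0,np.median(P[k][:,2]))
E
```

```text
clock: 12.37
eef_pos: [516.5, -175.0, 49.8]
tcp_rot: [-3.141, -0.001, -0.214]
contact_force: [0.2, 0.3, -0.1]
opening: 1.001
grasp_force: 0.0
clock: 13.03
eef_pos: [516.4, -175.0, 174.0]
tcp_rot: [-3.141, -0.001, -0.214]
contact_force: [-0.7, 0.3, -0.4]
opening: 1.002
grasp_force: 0.0
clock: 13.7
eef_pos: [434.2, -157.2, 282.9]
tcp_rot: [-3.141, -0.002, -0.214]
contact_force: [0.3, -0.6, -0.0]
opening: 0.997
grasp_force: 0.0
clock 13.7 p [ 434.2 -157.2  282.9] rpy [-3.141e+00 -2.000e-03 -2.140e-01] F [ 0.3 -0.6 -0. ] open 0.9973930605614796 0.0
803 ((517.2144165039062, -173.0865936279297), (64.73483276367188, 111.64754486083984), 77.5049057006836) 71.25581122872836
```

View pics/s7.png

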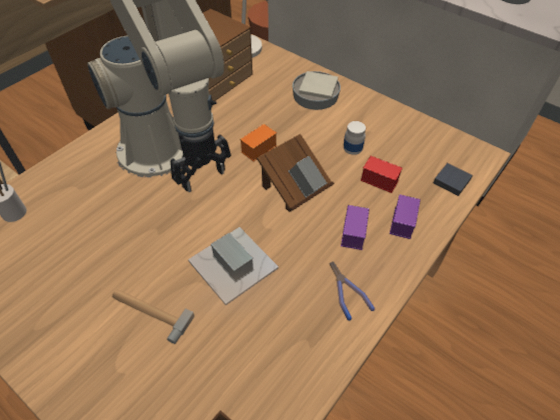

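The outer tin stands on the middle of the tile at (233,257) with its top at 71 mm. The inner tin is still on the board at (308,177), and nothing else has moved.

```bash
python3 -c "
from rig import r
print(r.sign_off())"
```

```text
the job is handed in; nothing more can be done
None
```

The larger tin is off and standing mouth down in the middle of the marble tile, about 2 mm from centre; the smaller tin stayed on the drip board, nothing else was moved, and the job was handed in at about 14 s.

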